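# Sort the left- and right-hand shelf brackets into their tray compartments

### The arm

A 6-joint arm with a two-finger parallel gripper is mounted at the origin on the work surface. World frame = base frame: x ahead of the robot, y to its left, z up, the work surface at z = 0. Lengths are in m, angles in rad, forces in N, time in s.
With the tool pointing down it reaches from about 0.35 to 0.85 m from the base axis. Payload 8.1 kg.
Tool frame: the origin (TCP) lies at the very end of the fingers, on their centre line; the grasp point (between the pads) lies 19 mm behind it (pinch_z is the distance from the TCP to the grasp point, in m); z points along the fingers, y is the direction in which the jaws open and shut (so a half turn about z gives the same grasp; the last joint's range is limited). The gripper opens to 93 mm and grips with 3 to 60 N. Pads are 15 mm wide; open, the fingers measure 128 mm over their backs; the gripper's body (75 mm by 188 mm) begins 65 mm behind the grasp point.
Start: joints at [-1.419, 0.13, 1.488, -0, 1.523, -0.085], TCP at [0.141, -0.583, 0.219] pointing down, gripper open.
Joint ranges: [-2.96, 2.96], [-0.89, 2.26], [0.02, 2.5], [-1.34, 4.48], [0, 2.73], [-2.66, 2.66]. Speed limits (rad/s): [2.39, 2.39, 2.79, 3.14, 3.14, 3.14].

### API

Orientations are given as a rotation vector (axis times angle).
In Python, from plant import * gives the robot as it stands.
- The arm moves only by the tool move_arm, never from a script. Its argument "series" is a list of rows, each a list of 7 numbers: the shift along the tool's x, y, z each as a share of 10 cm, from -1 to 1, then the turn, a rotation vector about the tool's x, y, z each as a share of 180 degrees, from -1 to 1, then the opening, from -1 (shut) to 1 (fully open). In form: [[dx, dy, dz, rx, ry, rz, jaw], ...]. A call has 1 to 8 rows; each row is the pose to reach, as a shift and turn from the pose commanded when the call began, along the tool's axes at that moment, turning the shorter way round; what a row does not reach only later rows make up. A row lasts 1/10 s, in which the tool goes at most 50 mm and 8.59 degrees, less where a joint would pass 70% of its speed; a pose out of reach is approached as far as the arm can. A call with a number of a shift or a turn outside -1 to 1 is refused whole. A call with a gripper value outside its range is refused whole. The fingers move at their own pace and stop on an object; "squeeze" is the grip in N (left out, the last holds). Time passes only in rows, so rows that repeat a pose let the fingers close. It gives the time, the measured TCP pose, the force and the opening at its end, in the units of the state.
- read_state(): the state, without advancing time (a new reading comes with each control period).
- read_camera(name): name is "side" or "top"; returns a dict with "frame" (400x640x3 uint8, red, green, blue), "K" (3x3 intrinsics, pixels), "k1" (the pictures are not rectified: a ray, as slopes to the right and down, at radius r is drawn at 1 + k1 r^2 times it, then the intrinsics apply), "rvec" (rotation vector, rad) and "tvec" (3), from world to camera coordinates, as OpenCV has them. Camera axes: x right, y down, z forward; pixel columns grow to the right and rows downward; lengths in m; the calibration is good to about 2 mm. A picture is of the moment at which its call begins. There is no depth.
- close_job(): hands the job in, once; it reports no verdict.
The state is a dict: "t": time; "q": joint angles; "dq": joint speeds; "joint_torque": joint torques, N m; "tool_pos": TCP position; "orientation": TCP orientation; "force": force on the tool from outside, world axes, zero at the start; "wrist_torque": the same for the moment, N m; "opening": finger opening in m.
Only numpy, scipy, OpenCV 4.12 (cv2) and the standard library are available. Lean on these libraries where they do the work, as an engineer would, in place of code of your own. Each camera call takes 0.05 s, during which the arm holds its last target.

### The job

Sort the two L-shaped beech shelf brackets, mirror images lying dowel up: seen from above with its long arm pointing away from you and the short arm at the far end, the left-hand one's short arm turns left, the right-hand one's right. Put the left-hand bracket in the left compartment of the plywood tray and the right-hand one in the right compartment (left is the robot's own left, looking out from its base), each flat on the tray floor with its dowel up. Leave the T-shaped bracket where it lies.

Things in the scene. Friction and masses are not known exactly. Their poses are not given: they have to be found in the camera images.
- bracket_left: left-hand L bracket, beech, 70 g, loose, flat, dowel up. Bar 24 mm wide, 22 high. Long arm 120; at its end a short arm reaches 50 from the long arm's centre line; 12 mm dowel on it, top at 42. From above, turned upright, reads as L. Origin: underside, middle of long arm (grip across the 24 mm here). x: along it to the short-arm end (short arm x 36 to 60); short arm on the +y side (dowel x 48, y 38); z up.
- bracket_right: right-hand L bracket, beech, 70 g, loose, flat, dowel up. Bar 24 mm wide, 22 high. Long arm 120; at its end a short arm reaches 50 from the long arm's centre line; 12 mm dowel on it, top at 42. From above, turned upright, reads as J. Origin: underside, middle of long arm (grip across the 24 mm here). x: along it to the short-arm end (short arm x 36 to 60); short arm on the -y side (dowel x 48, y -38); z up.
- bracket_centre: T-shaped centre bracket of the same beech bar (24 mm wide, 22 high), loose, to be left alone: cross bar 120 mm, from its middle a short arm reaching 50 mm from the bar's centre line, with a 12 mm dowel standing on it, top at 42 mm. Origin: underside, middle of the cross bar; x along the bar, y towards the short arm, z up.
- tray: Open plywood tray, fixed: 190 mm (x) by 330 (y), 40 high; walls, floor and middle partition 8 thick, partition as high as the walls. Two compartments, each 174 (x) by 153 (y) inside. Origin: underside, centre. x points away from the robot (tray turned at most 12 degrees), y to the robot's left. Centre of left compartment y +80, of right one y -80; floor 8 above origin.
Things that resemble listed ones, but are neither listed nor needed, are in the scene too. What is shaped like the bracket_right but turquoise is not meant. What is shaped like the bracket_left but pink is not meant.

How it is judged:
By the outcome, as a careful person would: the job done as asked, in the order asked, and still so for the second after the job is handed in, with the robot touching nothing.
It also fails if it takes over 54 s, if anything falls off the work surface, if the arm or the gripper's body presses on something with over 40 N, if the wrist force passes 120 N, or if a joint passes its speed limit or range.

## Working session

There is one attempt and no reset: what is moved stays moved. The work goes in short steps, Python scripts to look and compute and a tool call to move; the robot and the scene stay as the last step left them, time stands still between calls to the robot, and variables do not carry over. Pictures are saved under pics/ and viewed, and the job is handed in when it is done.

Besides the shell and the picture viewer there is one more tool, called after "Emit:" as a command line: name --pt "numbers of a row" for each row, then --argument value for the rest. move_arm: Moves the arm, as the interface text tells. Shift numbers are shares of 10 cm and turn numbers shares of 180 degrees, none past 1 either way. Its arguments: {"type":"object","properties":{"series":{"type":"array","items":{"type":"array","items":{"type":"number"}}},"squeeze":{"type":"number"}},"required":["series"]}

```bash
mkdir -p pics; ls; python3 - <<'E'
from plant import *
import cv2,pickle
for n in("top","side"):
    c=read_camera(n); pickle.dump(c,open(f"pics/{n}0.pkl","wb"))
    cv2.imwrite(f"pics/{n}0.png",c["frame"][:,:,::-1]); print(n,c["K"],c["k1"],c["rvec"],c["tvec"])
print(read_state())
E
```

```text
pics
top [[380.10827605   0.         321.92257356]
 [  0.         380.10827605 202.8116288 ]
 [  0.           0.           1.        ]] -0.03566176470822786 [ 2.18418145 -2.22742157  0.05900799] [0.05921659 0.43779211 1.03649184]
side [[364.16833422   0.         316.500555  ]
 [  0.         364.16833422 201.98638582]
 [  0.           0.           1.        ]] 0.026355392654734078 [ 0.26706854 -2.70504983  1.36716693] [0.43847752 0.05253148 1.06480219]
{'t': 0.1, 'q': array([-1.41941499e+00,  1.31131655e-01,  1.48916668e+00, -1.59260153e-05,
        1.52298020e+00, -8.53818680e-02]), 'dq': array([ 0.00184107, -0.00354306, -0.00537491,  0.00252907,  0.00063397,
        0.00141127]), 'joint_torque': array([ 1.81809087e-04, -5.61342216e+01, -4.93097806e+01,  7.68600265e-02,
        2.91713630e-02, -4.90046659e-05]), 'tool_pos': array([ 0.14068361, -0.58274863,  0.21766688]), 'orientation': array([-3.11793209e+00, -3.70840987e-01,  1.12286529e-04]), 'force': array([-0.5197523 ,  0.50722934, -0.710512  ]), 'wrist_torque': array([ 0.05566928,  0.02765963, -0.0211081 ]), 'opening': 0.09293876460281397}
```

View pics/top0.png

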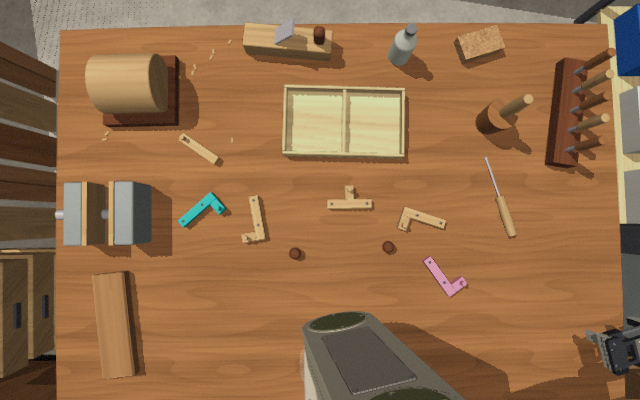

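View pics/side0.png

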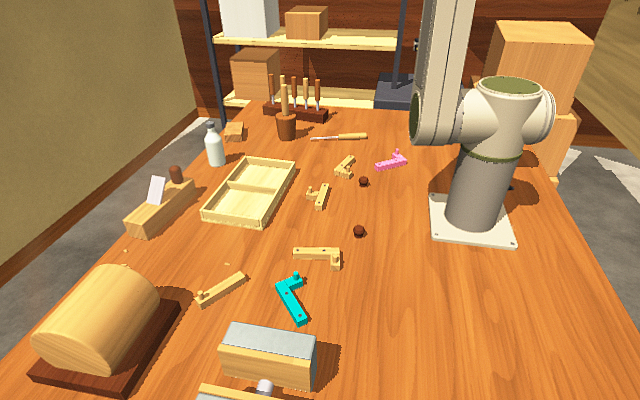

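```bash
cat > h.py <<'E'
import numpy as np,cv2,pickle
def Rt(c): return cv2.Rodrigues(np.array(c["rvec"]))[0],np.array(c["tvec"]).ravel()
def dist(c): return np.array([c["k1"],0,0,0.])
def ray(c,px):
    R,t=Rt(c); n=cv2.undistortPoints(np.array(px,float).reshape(-1,1,2),c["K"],dist(c)).reshape(-1,2)
    return -R.T@t,np.c_[n,np.ones(len(n))]@R
def toplane(c,px,z):
    o,d=ray(c,px); return o+d*((z-o[2])/d[:,2])[:,None]
def proj(c,P): return cv2.projectPoints(np.array(P,float).reshape(-1,1,3),c["rvec"],c["tvec"],c["K"],dist(c))[0].reshape(-1,2)
def crop(c,x0,y0,x1,y1,s,name): cv2.imwrite(name,cv2.resize(c["frame"][y0:y1,x0:x1,::-1],None,fx=s,fy=s,interpolation=cv2.INTER_CUBIC))
E
python3 - <<'E'
from h import *
c=pickle.load(open("pics/top0.pkl","rb"))
crop(c,230,180,290,260,5,"pics/a.png");crop(c,385,190,465,250,5,"pics/b.png")
a=cv2.imread("pics/a.png");b=cv2.imread("pics/b.png")
o=np.zeros((400,710,3),np.uint8);o[:,:300]=a;o[:300,310:]=b;cv2.imwrite("pics/crops.png",o)
crop(c,270,75,420,170,5,"pics/tray.png")
hsv=cv2.cvtColor(c["frame"],cv2.COLOR_RGB2HSV)
for p in[(256,210),(350,204),(430,218),(300,200),(420,240),(310,120),(270,225)]: print(p,c["frame"][p[1],p[0]],hsv[p[1],p[0]])
E
```

```text
(256, 210) [213 177 125] [ 18 105 213]
(350, 204) [210 175 123] [ 18 106 210]
(430, 218) [209 172 120] [ 18 109 209]
(300, 200) [162 110  65] [ 14 153 162]
(420, 240) [161 112  67] [ 14 149 161]
(310, 120) [214 200 149] [ 24  77 214]
(270, 225) [168 115  72] [ 13 146 168]
```

View pics/crops.png

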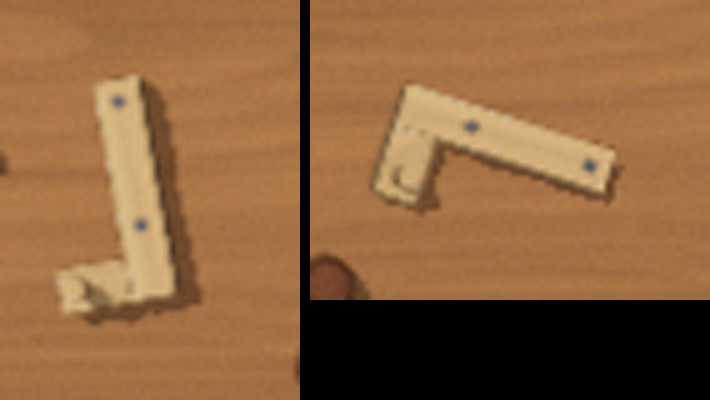

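View pics/tray.png

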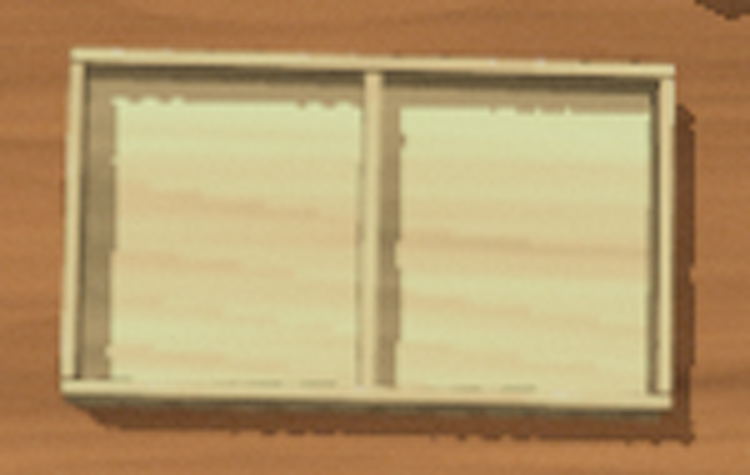

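```bash
cat >> h.py <<'E'
def bracket(c,roi,z=0.022):
    x0,y0,x1,y1=roi; s=4
    f=cv2.resize(c["frame"][y0:y1,x0:x1],None,fx=s,fy=s,interpolation=cv2.INTER_CUBIC)
    h=cv2.cvtColor(f,cv2.COLOR_RGB2HSV)
    m=((h[...,2]>185)&(h[...,1]<132)).astype(np.uint8)
    n,l,st,_=cv2.connectedComponentsWithStats(m); k=1+np.argmax(st[1:,4]); m=(l==k)
    v,u=np.nonzero(m)
    P=toplane(c,np.c_[(u+.5)/s-.5+x0,(v+.5)/s-.5+y0],z)[:,:2]
    q=P
    for i in range(15):
        vx,vy,cx,cy=cv2.fitLine(q.astype(np.float32),cv2.DIST_L2,0,.01,.01).ravel()
        d=np.array([vx,vy]);nn=np.array([-vy,vx]);o=np.array([cx,cy])
        e=(P-o)@nn; q=P[abs(e)<(.03 if i<2 else .02 if i<5 else .013)]
    e=(P-o)@nn; rest=P[abs(e)>.016]; a=(P-o)@d
    L=a[abs(e)<.013]; lo,hi=np.percentile(L,[.5,99.5])
    sgn=np.sign(((rest-o)@d).mean()-(lo+hi)/2); mid=o+d*(lo+hi)/2; d=d*sgn; nn=np.array([-d[1],d[0]])
    side=((rest-o)@nn).mean(); w=(P-mid)@nn
    core=abs((P-mid)@d)<.03
    return dict(mid=mid,yaw=np.degrees(np.arctan2(d[1],d[0])),len=hi-lo,side="left" if side>0 else "right",width=np.percentile(w[core],[1,99]),reach=np.abs(w).max(),n=len(P))
E
python3 - <<'E'
from h import *
c=pickle.load(open("pics/top0.pkl","rb")); s=pickle.load(open("pics/side0.pkl","rb"))
for r in[(230,185,285,255),(390,195,460,240)]: print(bracket(c,r))
# side view
print('side'); 
for r in[(288,238,350,276),(330,150,358,182)]: print(bracket(s,r))
crop(s,280,230,350,280,8,"pics/sa.png");crop(s,325,145,365,185,10,"pics/sb.png")
px=np.array([(76,53),(674,71),(672,402),(63,387)])/5+[270,75]-.4
print(toplane(c,px,.04))
print(toplane(c,np.array([(374,72),(370,388)])/5+[270,75]-.4,.04))
E
```

```text
{'mid': array([0.40298757, 0.22981686]), 'yaw': np.float64(-170.7732533925308), 'len': np.float64(0.1176234440550372), 'side': 'right', 'width': array([-0.01140887,  0.01139725]), 'reach': np.float64(0.04924983473162194), 'n': 7036}
{'mid': array([ 0.39425813, -0.22605635]), 'yaw': np.float64(71.20691386882301), 'len': np.float64(0.11695768960135453), 'side': 'left', 'width': array([-0.01116038,  0.01080203]), 'reach': np.float64(0.048843047920171294), 'n': 6787}
side
{'mid': array([0.4024275, 0.2306428]), 'yaw': np.float64(-170.11788426129297), 'len': np.float64(0.11668322337486711), 'side': 'right', 'width': array([-0.01011462,  0.01210561]), 'reach': np.float64(0.02278043733213172), 'n': 4305}
{'mid': array([ 0.39457902, -0.22392335]), 'yaw': np.float64(71.35768402317395), 'len': np.float64(0.11945980731794645), 'side': 'left', 'width': array([-0.01033738,  0.01027266]), 'reach': np.float64(0.03508734682265077), 'n': 1797}
[[ 0.7585438   0.14528427  0.04      ]
 [ 0.74383142 -0.1796834   0.04      ]
 [ 0.56222169 -0.17272665  0.04      ]
 [ 0.57604459  0.15484831  0.04      ]]
[[ 0.74538789 -0.01610957  0.04      ]
 [ 0.57252199 -0.00993975  0.04      ]]
```

View pics/sa.png

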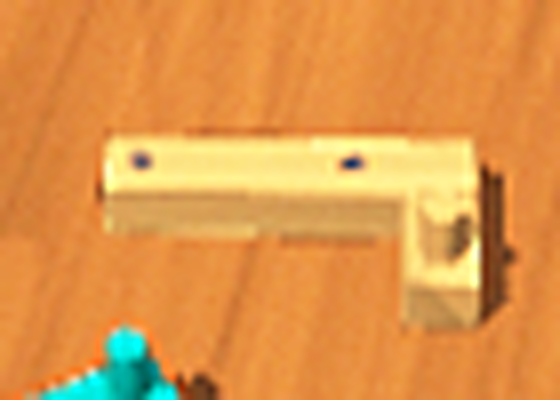

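View pics/sb.png

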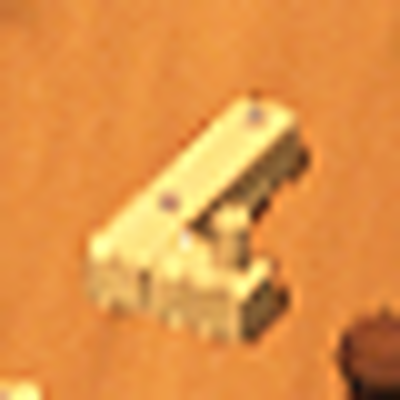

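Candidates, in the top view:
- Beech L at (422,218): reads as a left-hand L, so it is bracket_left.
- Beech L at (256,220): reads as J, so it is bracket_right.
- Not wanted: turquoise L at (202,210), pink L at (445,277), T at (350,202), straight beech bar at (200,149).

The crops confirm which hand each beech L is. The tray is at about (0.660, -0.013), turned -2.5°. I'm fetching bracket_left first.

```bash
cat > go.py <<'E'
import sys
from h import *
from plant import *
from scipy.spatial.transform import Rotation as Ro
s=read_state(); R=Ro.from_rotvec(s["orientation"]); 
x,y,z,psi=map(float,sys.argv[1:5])
T=Ro.from_euler('z',psi,degrees=True)*Ro.from_euler('x',180,degrees=True)
d=R.inv().apply(np.array([x,y,z])-s["tool_pos"])*10
r=(R.inv()*T).as_rotvec()/np.pi
X=R.as_matrix()[:,0]
print("t",round(s["t"],2),"pos",s["tool_pos"].round(4),"psi",np.degrees(np.arctan2(X[1],X[0])).round(2),"open",round(s["opening"],4),"F",s["force"].round(1))
print("shift",d.round(3),"turn",r.round(4))
E
python3 go.py 0.3943 -0.2255 0.2 71.25
```

```text
t 0.1 pos [ 0.1407 -0.5827  0.2177] psi 13.57 open 0.0929 F [-0.5  0.5 -0.7]
shift [ 3.303 -2.878  0.182] turn [-5.000e-04 -3.000e-04 -3.205e-01]
```

Emit:
move_arm --pt "0.4 -0.35 0 0 0 0 1" --pt "0.83 -0.72 0 0 0 0 1" --pt "0.83 -0.72 0 0 0 0 1" --squeeze 25

```text
t: 0.4
tool_pos: [0.2068, -0.4902, 0.2177]
orientation: [-3.116, -0.374, -0.001]
force: [0.2, -0.5, 0.5]
opening: 0.0931
```

Emit:
move_arm --pt "0.4 -0.35 0 0 0 0 1" --pt "0.83 -0.72 0 0 0 0 1" --pt "0.83 -0.72 0 0 0 0 1"

```text
t: 0.7
tool_pos: [0.2704, -0.4012, 0.2184]
orientation: [-3.118, -0.376, -0.001]
force: [0.1, -1.1, -0.1]
opening: 0.0933
```

Emit:
move_arm --pt "0.4 -0.35 0 0 0 0 1" --pt "0.83 -0.72 0 0 0 0 1" --pt "0.83 -0.72 0 0 0 0 1"

```text
t: 1.0
tool_pos: [0.334, -0.3121, 0.2186]
orientation: [-3.118, -0.376, -0.001]
force: [-0.4, -0.1, -0.0]
opening: 0.093
```

Emit:
move_arm --pt "0.4 -0.35 0.2 0 0 -0.04 1" --pt "0.81 -0.72 0.2 0 0 -0.32 1" --pt "0.81 -0.72 0.2 0 0 -0.32 1" --pt "0.81 -0.72 0.2 0 0 -0.32 1" --pt "0.81 -0.72 0.2 0 0 -0.32 1" --pt "0.81 -0.72 0.2 0 0 -0.32 1" --pt "0.81 -0.72 0.2 0 0 -0.32 1" --pt "0.81 -0.72 0.2 0 0 -0.32 1"

```text
t: 1.8
tool_pos: [0.3937, -0.2269, 0.1985]
orientation: [-2.553, -1.83, 0.001]
force: [-0.1, 0.3, -0.3]
opening: 0.0927
```

```bash
python3 go.py 0.3943 -0.2255 0.08 71.25
```

```text
t 1.8 pos [ 0.3937 -0.2269  0.1985] psi 71.26 open 0.0927 F [-0.1  0.3 -0.3]
shift [0.016 0.002 1.185] turn [-0.0001  0.0002  0.    ]
```

Emit:
move_arm --pt "0.015 0 0.5 0 0 0 0.6" --pt "0.015 0 0.9 0 0 0 0.2" --pt "0.015 0 1 0 0 0 0.1" --pt "0.015 0 1 0 0 0 0.1"

```text
t: 2.2
tool_pos: [0.3931, -0.224, 0.0972]
orientation: [-2.554, -1.822, 0.002]
force: [-0.4, -0.5, -0.4]
opening: 0.0657
```

```bash
python3 go.py 0.3943 -0.2255 0.004 71.25; python3 - <<'E'
from h import *
from plant import *
for n,b in(("top",(360,170,480,260)),("side",(300,120,400,200))):
    c=read_camera(n); crop(c,*b,6 if n=="top" else 7,f"pics/{n}1.png")
E
```

```text
t 2.2 pos [ 0.3931 -0.224   0.0972] psi 71.01 open 0.0657 F [-0.4 -0.5 -0.4]
shift [-0.011  0.02   0.932] turn [-0.0012 -0.0003 -0.0013]
```

View pics/side1.png

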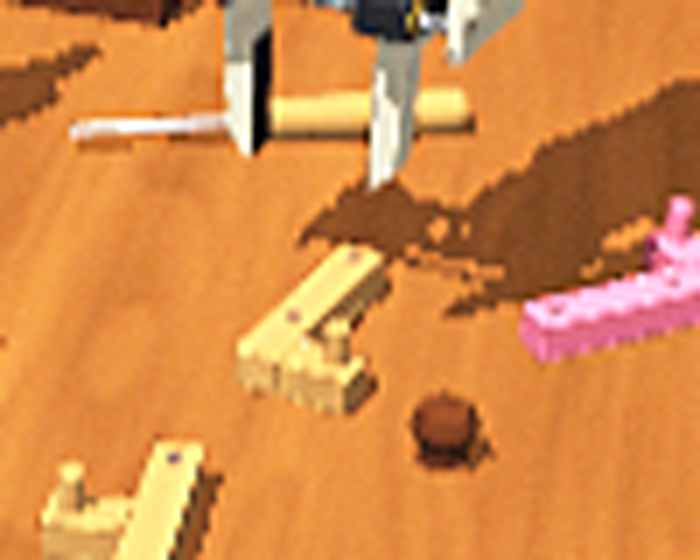

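The side crop shows the open fingers above bracket_left, with the long arm centred below them and nothing in the way.

Emit:
move_arm --pt "-0.005 0.015 0.4 0 0 0 0.1" --pt "-0.005 0.015 0.75 0 0 0 0.1" --pt "-0.005 0.015 0.92 0 0 0 0.1" --pt "-0.005 0.015 0.92 0 0 0 0.1"

```text
t: 2.7
tool_pos: [0.3955, -0.2253, 0.0063]
orientation: [-2.555, -1.826, 0.001]
force: [-0.4, -0.3, 0.0]
opening: 0.0511
```

Emit:
move_arm --pt "0 0 0 0 0 0 -1" --pt "0 0 0 0 0 0 -1" --pt "0 0 0 0 0 0 -1" --pt "0 0 0 0 0 0 -1" --pt "0 0 0 0 0 0 -1" --pt "0 0 0 0 0 0 -1"

```text
t: 3.3
tool_pos: [0.3966, -0.226, 0.0079]
orientation: [2.553, 1.827, 0.001]
force: [-2.0, 0.4, 7.1]
opening: 0.0237
```

```bash
python3 go.py 0.6627 0.0479 0.14 -2.5
```

```text
t 3.3 pos [ 0.3966 -0.226   0.0079] psi 71.17 open 0.0237 F [-2.   0.4  7.1]
shift [ 3.451  1.637 -1.32 ] turn [ 6.000e-04 -2.000e-04  4.093e-01]
```

Emit:
move_arm --pt "0 0 -0.2 0 0 0 -1" --pt "0 0 -0.5 0 0 0 -1" --pt "0 0 -0.9 0 0 0 -1" --pt "0 0 -1 0 0 0 -1" --pt "0 0 -1 0 0 0 -1"

```text
t: 3.8
tool_pos: [0.3972, -0.2265, 0.1089]
orientation: [2.551, 1.825, 0.002]
force: [0.2, 0.9, -2.0]
opening: 0.0243
```

```bash
python3 go.py 0.6627 0.0479 0.14 -2.5; python3 - <<'E'
from h import *
from plant import *
c=read_camera("side"); crop(c,290,90,400,190,6,"pics/side2.png")
E
```

```text
t 3.8 pos [ 0.3972 -0.2265  0.1089] psi 71.17 open 0.0243 F [ 0.2  0.9 -2. ]
shift [ 3.454  1.628 -0.309] turn [ 0.0015 -0.0006  0.4093]
```

View pics/side2.png

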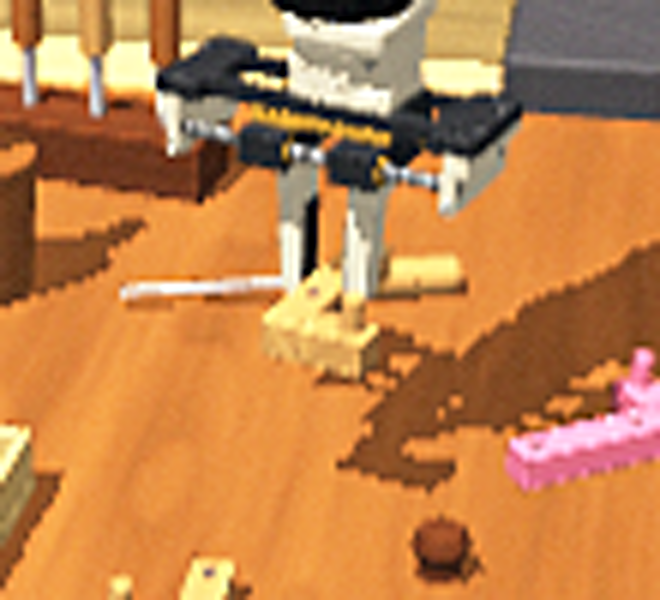

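The bracket is held level between the fingers and clear of the table. Next I carry it to the left compartment.

Emit:
move_arm --pt "0.4 0.18 -0.2 0 0 0 -1" --pt "0.86 0.41 -0.3 0 0 0 -1" --pt "0.86 0.41 -0.3 0 0 0 -1"

```text
t: 4.15
tool_pos: [0.4648, -0.1537, 0.1361]
orientation: [-2.551, -1.832, -0.003]
force: [1.1, -0.3, -0.7]
opening: 0.0238
```

Emit:
move_arm --pt "0.4 0.18 0 0 0 0 -1" --pt "0.86 0.41 0 0 0 0 -1" --pt "0.86 0.41 0 0 0 0 -1"

```text
t: 4.45
tool_pos: [0.53, -0.0851, 0.1337]
orientation: [-2.549, -1.831, 0.001]
force: [-1.2, -0.7, -1.3]
opening: 0.0238
```

Emit:
move_arm --pt "0.4 0.18 0 0 0 0 -1" --pt "0.86 0.41 0 0 0 0 -1" --pt "0.86 0.41 0 0 0 0 -1"

```text
t: 4.75
tool_pos: [0.5961, -0.0175, 0.1331]
orientation: [-2.549, -1.83, 0.003]
force: [-0.8, 0.1, -0.7]
opening: 0.0236
```

Emit:
move_arm --pt "0.4 0.18 0 0 0 0.04 -1" --pt "0.86 0.41 0 0 0 0.09 -1" --pt "0.86 0.41 0 0 0 0.4 -1" --pt "0.86 0.41 0 0 0 0.4 -1" --pt "0.86 0.41 0 0 0 0.4 -1" --pt "0.86 0.41 0 0 0 0.4 -1" --pt "0.86 0.41 0 0 0 0.4 -1" --pt "0.86 0.41 0 0 0 0.4 -1"

```text
t: 5.55
tool_pos: [0.6603, 0.046, 0.134]
orientation: [3.14, 0.094, -0.006]
force: [-0.9, -0.5, -0.4]
opening: 0.0239
```

```bash
python3 go.py 0.6627 0.0479 0.14 -2.5
```

```text
t 5.55 pos [0.6603 0.046  0.134 ] psi 3.43 open 0.0239 F [-0.9 -0.5 -0.4]
shift [ 0.024 -0.017 -0.06 ] turn [0.0001 0.0013 0.0329]
```

Emit:
move_arm --pt "0.02 -0.02 0 0 0 0.033 -1" --pt "0.02 -0.02 0.3 0 0 0.033 -1" --pt "0.02 -0.02 0.6 0 0 0.033 -1" --pt "0.02 -0.02 0.6 0 0 0.033 -1"

```text
t: 5.95
tool_pos: [0.6582, 0.0483, 0.0689]
orientation: [3.14, -0.059, -0.02]
force: [-1.1, -0.3, -1.7]
opening: 0.0237
```

```bash
python3 go.py 0.6627 0.0479 0.016 -2.5; python3 - <<'E'
from h import *
from plant import *
import pickle
for n,b in(("top",(260,60,430,190)),("side",(180,110,320,240))):
    c=read_camera(n); crop(c,*b,4 if n=="top" else 4,f"pics/{n}3.png"); pickle.dump(c,open(f"pics/{n}3.pkl","wb"))
E
```

```text
t 5.95 pos [0.6582 0.0483 0.0689] psi -2.16 open 0.0237 F [-1.1 -0.3 -1.7]
shift [0.051 0.002 0.528] turn [0.0003 0.004  0.0019]
```

View pics/side3.png

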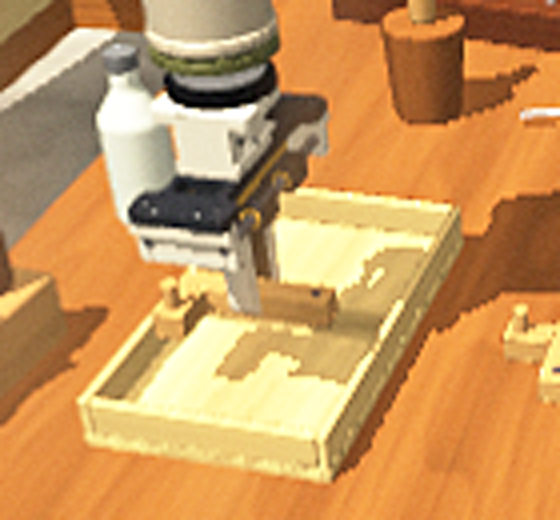

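View pics/top3.png

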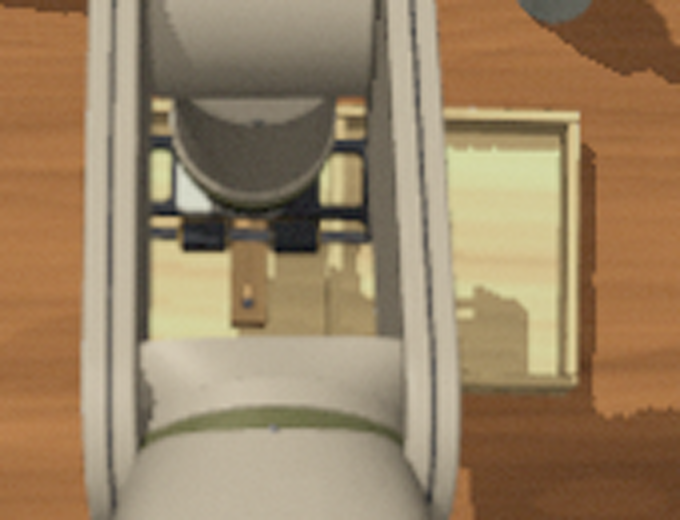

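```bash
python3 - <<'E'
from h import *
c=pickle.load(open("pics/side3.pkl","rb"));t=pickle.load(open("pics/top3.pkl","rb"))
print(toplane(c,[(222,180.5)],.103), toplane(t,[(322,141)],.083))
E
```

```text
[[0.70977137 0.0810249  0.103     ]] [[0.59503779 0.04815611 0.083     ]]
```

The measured dowel (0.710, 0.081) and near end (0.595, 0.048) match the expected pose, clear of the walls. Lowering now.

Emit:
move_arm --pt "0.04 0 0.2 0 0.002 0 -1" --pt "0.04 0 0.4 0 0.002 0 -1" --pt "0.04 0 0.5 0 0.002 0 -1" --pt "0.04 0 0.5 0 0.002 0 -1" --pt "0.04 0 0.5 0 0.002 0 -1"

```text
t: 6.55
tool_pos: [0.6685, 0.0491, 0.0279]
orientation: [3.141, -0.059, 0.012]
force: [0.3, -0.6, -0.9]
opening: 0.024
```

```bash
python3 go.py 0.6627 0.0479 0.016 -2.5
```

```text
t 6.55 pos [0.6685 0.0491 0.0279] psi -2.14 open 0.024 F [ 0.3 -0.6 -0.9]
shift [-0.059  0.014  0.119] turn [-0.     -0.0024  0.002 ]
```

Emit:
move_arm --pt "-0.04 0 0.05 0 0 0 -1" --pt "-0.04 0 0.1 0 0 0 -1" --pt "-0.04 0 0.1 0 0 0 -1"

```text
t: 6.85
tool_pos: [0.6635, 0.0494, 0.0162]
orientation: [3.141, -0.058, 0.009]
force: [-0.9, -0.4, -0.0]
opening: 0.0238
```

```bash
python3 go.py 0.6627 0.0479 0.016 -2.5;  python3 go.py 0.6627 0.0479 0.016 -2.5
```

```text
t 6.85 pos [0.6635 0.0494 0.0162] psi -2.13 open 0.0238 F [-0.9 -0.4 -0. ]
shift [-0.008  0.015  0.002] turn [-0.     -0.0018  0.0021]
t 6.85 pos [0.6635 0.0494 0.0162] psi -2.13 open 0.0238 F [-0.9 -0.4 -0. ]
shift [-0.008  0.015  0.002] turn [-0.     -0.0018  0.0021]
```

Emit:
move_arm --pt "0 0 0.02 0 0 0 -1" --pt "0 0 0.02 0 0 0 -1" --pt "0 0 0.02 0 0 0 -1"

```text
t: 7.15
tool_pos: [0.664, 0.0494, 0.016]
orientation: [3.141, -0.058, 0.01]
force: [-5.6, 0.1, 9.0]
opening: 0.0237
```

Emit:
move_arm --pt "0 0 0 0 0 0 -0.3" --pt "0 0 0 0 0 0 -0.1" --pt "0 0 0 0 0 0 0.1" --pt "0 0 0 0 0 0 0.1" --pt "0 0 0 0 0 0 0.1"

```text
t: 7.65
tool_pos: [0.6639, 0.0494, 0.0145]
orientation: [3.141, -0.058, 0.01]
force: [-0.0, -0.3, -0.4]
opening: 0.0506
```

Emit:
move_arm --pt "0 0 -0.2 0 0 0 0.1" --pt "0 0 -0.5 0 0 0 0.1" --pt "0 0 -1 0 0 0 0.1" --pt "0 0 -1 0 0 0 0.1"

```text
t: 8.05
tool_pos: [0.6684, 0.0494, 0.1237]
orientation: [-3.141, 0.058, -0.03]
force: [2.6, -0.2, 0.8]
opening: 0.0513
```

```bash
python3 go.py 0.4027 0.230 0.13 9.4
```

```text
t 8.05 pos [0.6684 0.0494 0.1237] psi -2.13 open 0.0513 F [ 2.6 -0.2  0.8]
shift [-2.72  -1.706 -0.115] turn [ 0.0005 -0.0061 -0.064 ]
```

Bracket_left touched down and was released. Moving to bracket_right.

Emit:
move_arm --pt "-0.4 -0.25 -0.1 0 0 0 0.1" --pt "-0.9 -0.57 -0.1 0 0 -0.03 0.1" --pt "-0.9 -0.57 -0.1 0 0 -0.06 0.1"

```text
t: 8.35
tool_pos: [0.5713, 0.1121, 0.1227]
orientation: [-3.132, -0.246, -0.004]
force: [0.4, 0.3, -0.1]
opening: 0.0513
```

```bash
python3 go.py 0.4027 0.230 0.13 9.4
```

```text
t 8.35 pos [0.5713 0.1121 0.1227] psi 8.99 open 0.0513 F [ 0.4  0.3 -0.1]
shift [-1.48  -1.428 -0.076] turn [-0.     -0.0008 -0.0023]
```

Emit:
move_arm --pt "-0.35 -0.35 0 0 0 0 0.1" --pt "-0.75 -0.72 0 0 0 -0.002 0.1" --pt "-0.75 -0.72 0 0 0 -0.002 0.1"

```text
t: 8.65
tool_pos: [0.486, 0.1719, 0.1223]
orientation: [-3.131, -0.252, -0.005]
force: [0.4, -0.7, -0.3]
opening: 0.0511
```

Emit:
move_arm --pt "-0.35 -0.35 0 0 0 0 0.1" --pt "-0.74 -0.72 0 0 0 0 0.1" --pt "-0.74 -0.72 0 0 0 0 0.1" --pt "-0.74 -0.72 0 0 0 0 0.1"

```text
t: 9.05
tool_pos: [0.406, 0.2298, 0.1234]
orientation: [3.131, 0.251, 0.012]
force: [0.5, -0.0, 0.4]
opening: 0.0513
```

```bash
python3 go.py 0.4027 0.230 0.06 9.4; python3 - <<'E'
from h import *
from plant import *
import pickle
for n,b in(("top",(230,60,430,260)),("side",(180,110,380,310))):
    c=read_camera(n); crop(c,*b,3,f"pics/{n}4.png"); pickle.dump(c,open(f"pics/{n}4.pkl","wb"))
E
```

```text
t 9.05 pos [0.406  0.2298 0.1234] psi 9.16 open 0.0513 F [ 0.5 -0.   0.4]
shift [-0.037 -0.008  0.633] turn [ 0.0004 -0.0024 -0.0013]
```

View pics/side4.png

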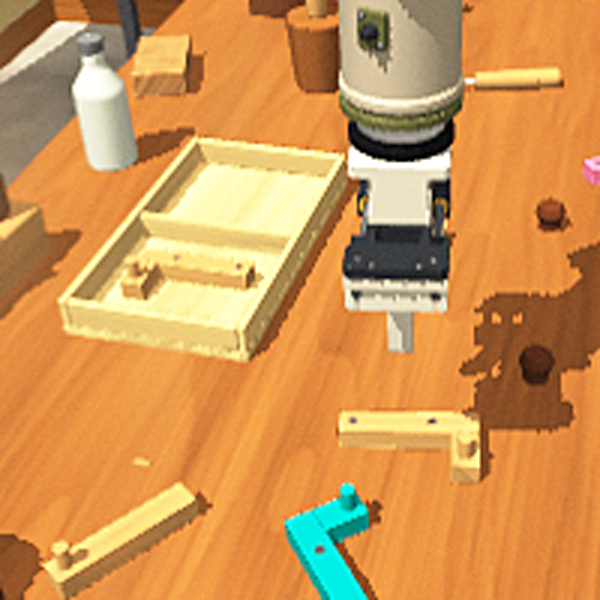

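View pics/top4.png

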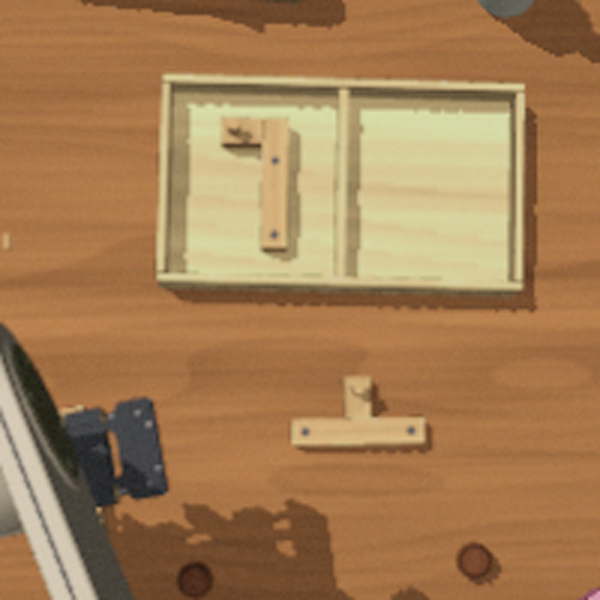

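Bracket_left lies flat, dowel up, in the left compartment (top pixel about (320,122)). T is where it was. The gripper is above bracket_right.

Emit:
move_arm --pt "-0.03 -0.01 0.3 0 0 0 0.1" --pt "-0.03 -0.01 0.6 0 0 0 0.1" --pt "-0.03 -0.01 0.7 0 0 0 0.1" --pt "-0.03 -0.01 0.7 0 0 0 0.1"

```text
t: 9.55
tool_pos: [0.4029, 0.2283, 0.0514]
orientation: [3.13, 0.245, 0.004]
force: [-1.0, -0.3, 0.9]
opening: 0.0508
```

```bash
python3 go.py 0.4027 0.230 0.005 9.4
```

```text
t 9.55 pos [0.4029 0.2283 0.0514] psi 8.94 open 0.0508 F [-1.  -0.3  0.9]
shift [-0.    -0.019  0.464] turn [ 0.0007 -0.0008 -0.0025]
```

Emit:
move_arm --pt "0 -0.015 0.2 0 0 -0.002 0.1" --pt "0 -0.015 0.4 0 0 -0.002 0.1" --pt "0 -0.015 0.46 0 0 -0.002 0.1" --pt "0 -0.015 0.46 0 0 -0.002 0.1"

```text
t: 9.95
tool_pos: [0.4038, 0.2308, 0.0072]
orientation: [3.13, 0.256, 0.009]
force: [0.2, 0.9, 0.4]
opening: 0.0512
```

Emit:
move_arm --pt "0 0 0 0 0 0 -1" --pt "0 0 0 0 0 0 -1" --pt "0 0 0 0 0 0 -1" --pt "0 0 0 0 0 0 -1" --pt "0 0 0 0 0 0 -1" --pt "0 0 0 0 0 0 -1"

```text
t: 10.55
tool_pos: [0.404, 0.2312, 0.0076]
orientation: [3.13, 0.257, 0.011]
force: [-0.7, -1.2, 4.7]
opening: 0.0236
```

Emit:
move_arm --pt "0 0 -0.2 0 0 0 -1" --pt "0 0 -0.5 0 0 0 -1" --pt "0 0 -0.9 0 0 0 -1" --pt "0 0 -1 0 0 0 -1" --pt "0 0 -1 0 0 0 -1"

```text
t: 11.05
tool_pos: [0.4044, 0.2318, 0.109]
orientation: [-3.13, -0.257, -0.016]
force: [0.3, 0.2, -0.6]
opening: 0.0238
```

```bash
python3 go.py 0.6557 -0.112 0.14 -2.5
```

```text
t 11.05 pos [0.4044 0.2318 0.109 ] psi 9.39 open 0.0238 F [ 0.3  0.2 -0.6]
shift [ 1.922  3.802 -0.29 ] turn [-0.0003 -0.0033  0.0661]
```

Emit:
move_arm --pt "0.1 0.2 -0.3 0 0 0 -1" --pt "0.3 0.6 -0.4 0 0 0 -1" --pt "0.48 0.95 -0.4 0 0 0 -1" --pt "0.48 0.95 -0.4 0 0 0 -1"

```text
t: 11.45
tool_pos: [0.4668, 0.1417, 0.1458]
orientation: [3.129, 0.251, 0.008]
force: [-0.4, 1.1, -1.1]
opening: 0.0236
```

Emit:
move_arm --pt "0.24 0.45 0 0 0 0 -1" --pt "0.48 0.95 0 0 0 0 -1" --pt "0.48 0.95 0 0 0 0 -1"

```text
t: 11.75
tool_pos: [0.5291, 0.0557, 0.1455]
orientation: [3.13, 0.252, 0.006]
force: [-0.5, 0.3, -0.6]
opening: 0.0235
```

Emit:
move_arm --pt "0.24 0.45 0 0 0 0 -1" --pt "0.48 0.95 0 0 0 0 -1" --pt "0.48 0.95 0 0 0 0 -1"

```text
t: 12.05
tool_pos: [0.5918, -0.03, 0.1456]
orientation: [3.13, 0.252, 0.006]
force: [0.3, -0.1, 0.4]
opening: 0.0236
```

Emit:
move_arm --pt "0.24 0.45 0 0 0 0.02 -1" --pt "0.48 0.94 0 0 0 0.066 -1" --pt "0.48 0.94 0 0 0 0.066 -1" --pt "0.48 0.94 0 0 0 0.066 -1"

```text
t: 12.45
tool_pos: [0.6529, -0.1114, 0.1459]
orientation: [-3.14, 0.069, -0.004]
force: [0.4, -0.7, -0.6]
opening: 0.0239
```

```bash
python3 go.py 0.6557 -0.112 0.07 -2.5
```

```text
t 12.45 pos [ 0.6529 -0.1114  0.1459] psi -2.53 open 0.0239 F [ 0.4 -0.7 -0.6]
shift [0.026 0.006 0.759] turn [-0.0004 -0.0008 -0.0002]
```

Emit:
move_arm --pt "0.025 0 0.3 0 0 0 -1" --pt "0.025 0 0.6 0 0 0 -1" --pt "0.025 0 0.75 0 0 0 -1" --pt "0.025 0 0.75 0 0 0 -1" --pt "0.025 0 0.75 0 0 0 -1"

```text
t: 12.95
tool_pos: [0.6566, -0.1107, 0.0742]
orientation: [-3.141, 0.066, -0.01]
force: [-0.1, 0.3, -0.3]
opening: 0.0241
```

```bash
python3 go.py 0.6557 -0.112 0.018 -2.5; python3 - <<'E'
from h import *
from plant import *
import pickle
for n,b in(("side",(180,110,320,240)),):
    c=read_camera(n); crop(c,*b,4,f"pics/{n}5.png"); pickle.dump(c,open(f"pics/{n}5.pkl","wb"))
E
```

```text
t 12.95 pos [ 0.6566 -0.1107  0.0742] psi -2.42 open 0.0241 F [-0.1  0.3 -0.3]
shift [-0.012  0.014  0.562] turn [-0.0001 -0.002   0.0005]
```

View pics/side5.png

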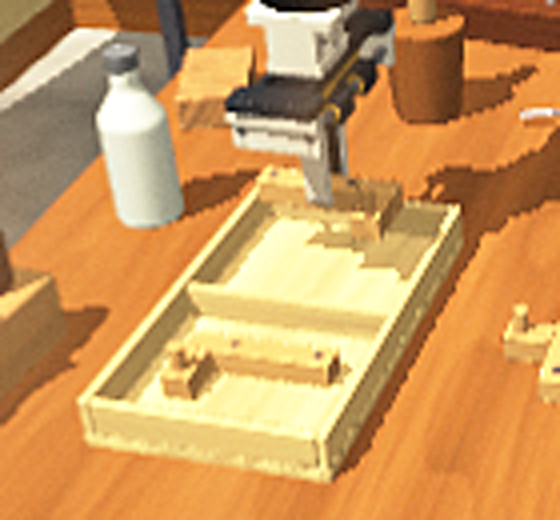

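Bracket_right is level over the right compartment with its short arm at the near end, at crop pixel (380,200). Lowering.

Emit:
move_arm --pt "0 0.01 0.2 0 0 0 -1" --pt "0 0.01 0.4 0 0 0 -1" --pt "0 0.01 0.54 0 0 0 -1" --pt "0 0.01 0.54 0 0 0 -1" --pt "0 0.01 0.54 0 0 0 -1"

```text
t: 13.5
tool_pos: [0.6576, -0.1127, 0.0206]
orientation: [3.141, -0.068, 0.011]
force: [-0.1, -1.1, -0.0]
opening: 0.0234
```

```bash
python3 go.py 0.6557 -0.112 0.016 -2.5
```

```text
t 13.5 pos [ 0.6576 -0.1127  0.0206] psi -2.49 open 0.0234 F [-0.1 -1.1 -0. ]
shift [-0.019 -0.006  0.045] turn [ 0.     -0.0023  0.0001]
```

Emit:
move_arm --pt "0 0 0.03 0 0 0 -1" --pt "0 0 0.05 0 0 0 -1" --pt "0 0 0.06 0 0 0 -1" --pt "0 0 0.06 0 0 0 -1"

```text
t: 13.9
tool_pos: [0.6581, -0.1129, 0.0156]
orientation: [3.14, -0.068, 0.013]
force: [-3.0, 0.8, 7.4]
opening: 0.0237
```

Contact with the floor at 7 N; releasing.

Emit:
move_arm --pt "0 0 0 0 0 0 -0.3" --pt "0 0 0 0 0 0 -0.1" --pt "0 0 0 0 0 0 0.1" --pt "0 0 0 0 0 0 0.1" --pt "0 0 0 0 0 0 0.1"

```text
t: 14.4
tool_pos: [0.657, -0.1127, 0.0134]
orientation: [3.141, -0.068, 0.009]
force: [-0.1, 0.1, -0.4]
opening: 0.0507
```

Emit:
move_arm --pt "0 0 -0.2 0 0 0 0.1" --pt "0 0 -0.5 0 0 0 0.1" --pt "0 0 -1 0 0 0 0.1" --pt "0 0 -1 0 0 0 0.1"

```text
t: 14.8
tool_pos: [0.6614, -0.1139, 0.1227]
orientation: [3.138, -0.068, 0.03]
force: [0.5, 0.2, 1.8]
opening: 0.0511
```

Emit:
move_arm --pt "-0.4 0.4 -0.3 0 0 0 0.1" --pt "-0.8 0.8 -0.5 0 0 0 0.1" --pt "-1 1 -0.5 0 0 0 0.1" --pt "-1 1 -0.5 0 0 0 0.1"

```text
t: 15.2
tool_pos: [0.5496, -0.2123, 0.1649]
orientation: [3.138, -0.075, 0.012]
force: [0.3, -0.5, 0.4]
opening: 0.0512
```

Emit:
move_arm --pt "-0.2 0.4 0 0 0 0 0.1" --pt "-0.5 0.8 0 0 0 0 0.1" --pt "-0.5 1 0 0 0 0 0.1" --pt "-0.5 1 0 0 0 0 0.1" --pt "-0.5 1 0 0 0 0 0.1"

```text
t: 15.7
tool_pos: [0.4982, -0.3056, 0.1625]
orientation: [-3.14, 0.07, -0.01]
force: [0.0, -0.5, 1.0]
opening: 0.0512
```

```bash
python3 - <<'E'
from h import *
from plant import *
import pickle
c0=pickle.load(open("pics/top0.pkl","rb"))
for n,b in(("top",(230,60,430,260)),("side",(180,110,380,260))):
    c=read_camera(n); crop(c,*b,3,f"pics/{n}6.png")
    if n=="top": print(bracket(c0,(325,180,375,212))["mid"],bracket(c,(325,180,375,212))["mid"])
E
```

```text
[ 0.4363202  -0.02220555] [ 0.43628384 -0.02238307]
```

View pics/top6.png

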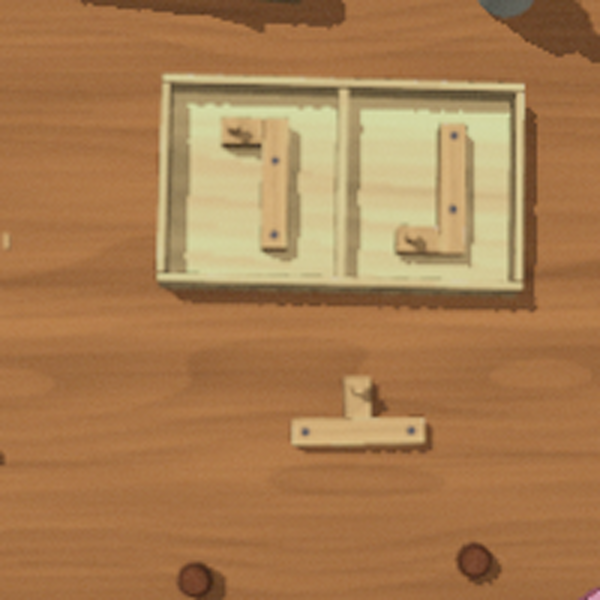

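View pics/side6.png

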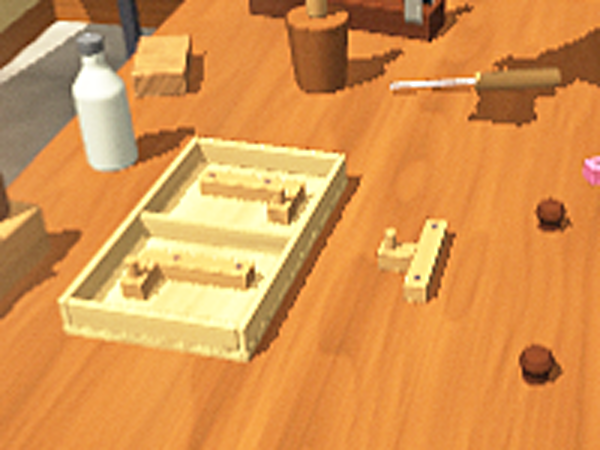

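Both brackets lie flat, dowel up, in the correct compartments: left at top pixel (320,122), right at (378,128). The T has not moved. Handing in.

```bash
python3 -c "
from plant import *
print(close_job())"
```

```text
the job is handed in; nothing more can be done
None
```

Both beech L brackets are sorted and the job is handed in, at about 15.8 s on the clock. The left-hand bracket is in the left compartment and the right-hand one is in the right compartment.

- **Placement:** the last pictures from both cameras show each bracket flat on the tray floor, dowel up, and clear of the walls.
- **Left alone:** the T bracket moved less than 0.2 mm between the first and last pictures. I did not touch the turquoise and pink lookalikes or the straight bar.
- **Forces and robot:** the highest contact reading I saw was about 11 N, when setting bracket_left down. At hand-in the gripper was well clear of everything.
- **Disagreements:** the measured tool height sometimes differed from the commanded one by up to 1 cm. I corrected that from the readings before each release. No check failed.

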